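# Draw the pH pen out of its dock and lay it on the notebook

### The job

Take the yellow pH pen out of its bench dock: raise its near end over the dock's lip while its tip is still under the cover, then draw it out endwise. Lay it face up along the middle of the closed green notebook, set down rather than dropped, and leave the spatula in the other dock alone.

Things in the scene. Friction and masses are not known exactly. Their poses are not given: they have to be found in the camera images.
- pen_mid (a point): Centre, half-way up, of the yellow pH pen: 187 x 32 x 19 mm, 90 g, loose. +y: lengthwise to its dark narrow tip (last 26 mm, 18 wide); x: across; +z: out of its face, up now. The yellow body (94 mm behind the centre to 66 ahead) has straight sides 32 mm apart, to be gripped outside the cover. It lies flat on the dock's plate, tip end under the cover, blunt end behind the lip.
- pen_dock: The dock that holds the pen (an equal one holds the spatula; they may swap places): white, 216 x 80 mm, fixed. Origin: centre of underside, on the bench; +x: lengthwise to the covered end, away from the robot. Plate top z = 6 mm. Blue-roofed sleeve at x = 30 to 99 mm, closed at the far end: inside 40 mm wide, roof underside z = 38, top z = 43. Pen's sides free between lip and cover.
- pen_end (a point): Middle of the lower edge of the pen's blunt end, 94 mm behind its centre; it must clear the dock's blue lip, which stands 102 mm from the dock's centre on the open (-x) side: 7 mm thick, 64 wide, top at z = 22 mm. The roof leaves too little room to lift the pen out level; this end can rise 16 to 35 mm while the tip is covered. Drawn along -x by over 70 mm, the pen is clear of the cover.
- notebook: Closed green lab notebook, 210 (its x) x 153 (its y) mm, fixed on the bench; the cover, on which things rest, is 11 mm above the bench (wire binding up to 16 mm). Origin: centre of its underside; +x lengthwise, z up.
- spatula_mid (a point): Centre of the steel spatula, 176 x 19 x 8 mm, loose, lying in the other dock of the same kind. To be left alone.

How it is judged:
On the way, in this order (a step that is already met when the one before it is completed fails the run):
1. the pen's blunt end is raised clear of the lip while its tip is still under the cover (lower edge of the blunt end above the top of the lip, not yet drawn out 30 mm) (z of pen_end in the frame of pen_dock above 0.0215 m and x of pen_mid in the frame of pen_dock above -0.03 m), for 0.1 s.
2. the pen is drawn out endwise until its tip is clear of the cover (centre more than 70 mm from the dock's centre towards the lip end) (x of pen_mid in the frame of pen_dock below -0.07 m), for 0.05 s.
At the end, for the whole second after the job is handed in: The pen lies at rest, face up and flat (within 0.12 rad) on the notebook's cover, its centre within 40 mm lengthwise and 30 mm sideways of the notebook's centre, its length along the notebook's length within 20 degrees (either way round); the spatula is within 20 mm of where it was (x of pen_mid in the frame of notebook between -0.04 and 0.04 m and y of pen_mid in the frame of notebook between -0.03 and 0.03 m and z of pen_mid in the frame of notebook between 0.015 and 0.03 m and angle between pen_mid's own z axis and vertical below 0.12 rad and angle between the y axis of pen_mid and the x axis of notebook, either way round below 0.35 rad and linear speed of ph_pen below 0.02 m/s and distance of spatula_mid from where it was at the start of the episode below 0.02 m); the robot touches nothing.
It fails at once if the spatula is moved more than 20 mm (distance of spatula_mid from where it was at the start of the episode above 0.02 m).
It fails at once if the pen is dropped on the notebook (faster than 0.8 m/s just above the cover) (x of pen_mid in the frame of notebook between -0.04 and 0.04 m and y of pen_mid in the frame of notebook between -0.03 and 0.03 m and z of pen_mid in the frame of notebook below 0.045 m and linear speed of ph_pen above 0.8 m/s).
It also fails if it takes over 40 s, if anything falls off the work surface, if the arm or the gripper's body presses on something with over 40 N, if the wrist force passes 120 N, or if a joint passes its speed limit or range.

### The arm

A 6-joint arm with a two-finger parallel gripper is mounted at the origin on a cart in front of the work surface, level with it; the furniture and walls round the work are solid. World frame = base frame: x ahead of the robot, y to its left, z up, the work surface at z = 0. Lengths are in m, angles in rad, forces in N, time in s.
With the tool pointing down it reaches from about 0.35 to 0.8 m from the base axis. Payload 7.3 kg.
Tool frame: the origin (TCP) lies at the very end of the fingers, on their centre line; the grasp point (between the pads) lies 19 mm behind it; z points along the fingers, x is the direction in which the jaws open and shut, and the axes are right-handed (so a half turn about z gives the same grasp; the last joint's range is limited). The gripper opens to 85 mm and grips with 20 to 120 N. Pads are 22 mm wide; open, the fingers measure 114 mm over their backs; the gripper's body (76 mm by 85 mm) begins 54 mm behind the grasp point. The pads swing forward as they close: fully open they stand 13 mm farther back than shut.
Start: joints at [1.028, 0.342, 1.524, -0, 1.275, -0.146], TCP at [0.203, 0.484, 0.231] pointing down, gripper open.
Joint ranges: [-2.53, 2.53], [-0.77, 2.02], [0.04, 2.7], [-1, 4.14], [0.28, 2.66], [-3.11, 3.11]. Speed limits (rad/s): [2.57, 2.57, 3.14, 3.14, 3.14, 3.14].

### API

Orientations are given as a unit quaternion [w, x, y, z].
In Python, from rig import * gives the robot as it stands.
- The arm moves only by the tool drive_tool, never from a script. Its argument "commands" is a list of rows, each an object with "linear": the shift along the tool's x, y, z in m, a list of three; "yaw": the turn about the tool's z in degrees. A call has 1 to 20 rows; each row is the pose to reach, as a shift and turn from the pose commanded when the call began, along the tool's axes at that moment; what a row does not reach only later rows make up. A row lasts 1/8 s, in which the tool goes at most 62.5 mm and 10.7 degrees, less where a joint would pass 70% of its speed; a pose out of reach is approached as far as the arm can. A call with a gripper value outside its range is refused whole. "jaw" is the closure, from -1 (fully open) to 1 (shut), set as the call begins (left out, the last holds). The fingers move at their own pace and stop on an object; "squeeze" is the grip in N (left out, the last holds). Time passes only in rows, so rows that repeat a pose let the fingers close. It gives the time, the measured TCP pose, the force and the opening at its end, in the units of the state.
- get_obs(): the state, without advancing time (a new reading comes with each control period).
- snapshot(name): name is "scene" or "side" or "wrist"; returns the picture (480x640x3 uint8, red, green, blue); there is no depth.
- get_calibration(name): a dict with "fx", "fy", "cx", "cy" (pixels), "D" ([k1, k2, p1, p2, k3] as OpenCV has them; the pictures are not rectified), "xyz" and "orientation" of the camera in the world. Camera axes: x right, y down, z forward; pixel columns grow to the right and rows downward; lengths in m; the calibration is good to about 2 mm. A picture is of the moment at which its call begins: read the wrist's pose just before it. get_calibration takes no time and is no camera call; for the wrist camera it gives the pose at the moment of the call.
- hand_in(): hands the job in, once; it reports no verdict.
Trained networks look in the newest picture that a camera, given by its name, has taken for a name from the list of things; names that differ only in an ending like _2 or _b are one class to them, and where a whole thing is asked for, a point or a joint stands for the part that bears it (a point fixed in the world has none). Each returns a list of dicts, best first, with "confidence" (0 to 1); they miss things now and then, are a little off and sometimes report something else, mostly with a low value. They report only what shows in the picture. A call takes as long as a camera call.
- boxes_of(name, camera): "centre" ([x, y, z] in m, in world coordinates, good to about 4 mm: the middle of the surface that is visible of it).
The state is a dict: "time": time; "joint_pos": joint angles; "qvel": joint speeds; "effort": joint torques, N m; "tool_pos": TCP position; "tcp_rot": TCP orientation; "contact_force": force on the tool from outside, world axes, zero at the start; "moment": the same for the moment, N m; "finger_gap": finger opening in m.
Only numpy, scipy, OpenCV 4.12 (cv2) and the standard library are available. Lean on these libraries where they do the work, as an engineer would, in place of code of your own. Each camera call takes 0.05 s, during which the arm holds its last target.

## Working session

There is one attempt and no reset: what is moved stays moved. The work goes in short steps, Python scripts to look and compute and a tool call to move; the robot and the scene stay as the last step left them, time stands still between calls to the robot, and variables do not carry over. Pictures are saved under pics/ and viewed, and the job is handed in when it is done.

Besides the shell and the picture viewer there is one more tool, called in YAML: its name, and indented under it one key for each argument. drive_tool: Moves the arm, as the interface text tells. Its arguments: {"type":"object","properties":{"commands":{"type":"array","items":{"type":"object","properties":{"linear":{"type":"array","items":{"type":"number"}},"yaw":{"type":"number"}}}},"jaw":{"type":"number"},"squeeze":{"type":"number"}},"required":["commands"]}

```bash
mkdir -p pics; ls; python3 - <<'E'
from rig import *
import cv2
o=get_obs(); print(o)
for n in ["scene","side","wrist"]:
    im=snapshot(n); cv2.imwrite(f"pics/a_{n}.png",im[:,:,::-1]); c=get_calibration(n); print(n,c)
for n in ["pen_mid","pen_dock","notebook","spatula_mid","pen_end"]:
    for cam in ["scene","side"]:
        print(n,cam,[(r["confidence"],r["centre"]) for r in boxes_of(n,cam)[:3]])
E
```

```text
pics
{'time': 0.0, 'joint_pos': array([ 1.02803542e+00,  3.42733235e-01,  1.52505022e+00, -1.24427076e-05,
        1.27539481e+00, -1.45996778e-01]), 'qvel': array([ 0.00063987,  0.00084617, -0.00219854,  0.00050937, -0.00146537,
       -0.00054511]), 'effort': array([-1.79179169e-03, -4.33657908e+01, -2.46016037e+01, -2.59318649e-04,
        7.89390353e-03, -8.30231124e-05]), 'tool_pos': array([0.20264344, 0.48386446, 0.23060892]), 'tcp_rot': array([ 3.43799326e-04,  8.32595835e-01,  5.53880445e-01, -7.14407740e-04]), 'contact_force': array([-0.61523796, -0.49680657,  0.68612144]), 'moment': array([-0.00602716,  0.04727252, -0.02948824]), 'finger_gap': 0.08541389235118582}
scene {'fx': 589.1564008509908, 'fy': 589.1564008509908, 'cx': 315.3571285484915, 'cy': 235.8527202186469, 'D': array([0.00644739, 0.        , 0.        , 0.        , 0.        ]), 'xyz': array([-0.2545677 , -0.55180184,  0.69705313]), 'orientation': array([-0.39745239,  0.76984709, -0.44899358,  0.21856768])}
side {'fx': 471.3322716925513, 'fy': 471.3322716925513, 'cx': 315.43107197159304, 'cy': 232.4064250005634
[... 284 characters left out ...]
3324, 'cy': 235.3560004419573, 'D': array([-0.04763397,  0.        ,  0.        ,  0.        ,  0.        ]), 'xyz': array([0.13977834, 0.51134554, 0.3731025 ]), 'orientation': array([0.11475348, 0.82481019, 0.54848061, 0.07542418])}
pen_mid scene [(0.87, [0.5404, -0.0998, 0.026])]
pen_mid side [(0.58, [0.5461, -0.102, 0.0247])]
pen_dock scene [(0.69, [0.5861, -0.1078, 0.0038])]
pen_dock side []
notebook scene [(0.69, [0.527, 0.1782, 0.0136])]
notebook side [(0.59, [0.5323, 0.1784, 0.0134])]
spatula_mid scene [(0.76, [0.5176, -0.252, 0.015])]
spatula_mid side [(0.59, [0.5033, -0.2503, 0.0134])]
pen_end scene [(0.76, [0.5405, -0.0975, 0.0224])]
pen_end side [(0.69, [0.5388, -0.1049, 0.0221])]
```

View pics/a_scene.png

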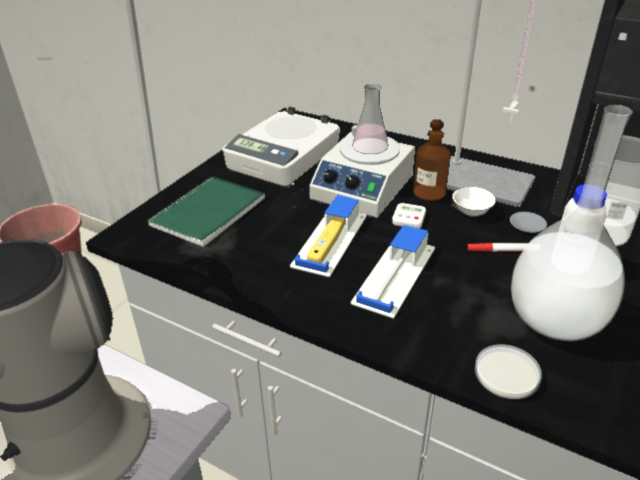

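View pics/a_side.png

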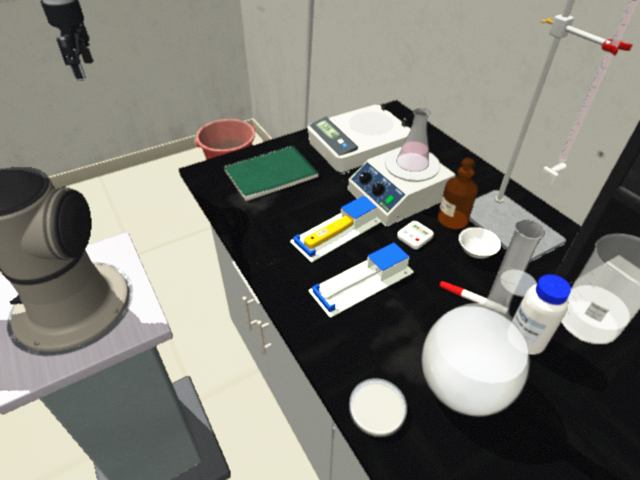

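View pics/a_wrist.png

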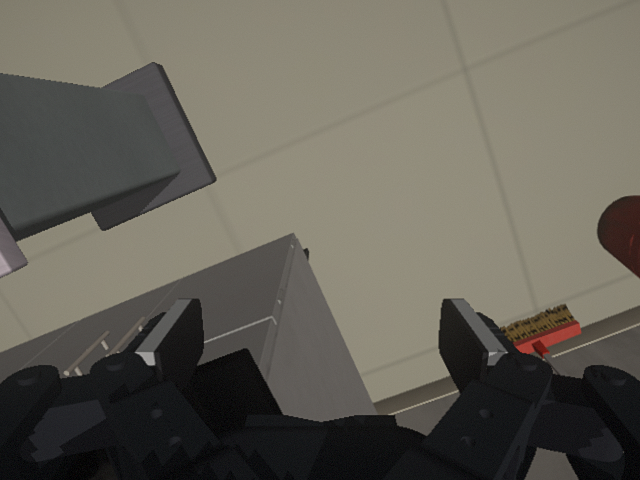

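```bash
cat > h.py <<'E'
from rig import *
import cv2, numpy as np
from scipy.spatial.transform import Rotation as R
def RM(q): return R.from_quat([q[1],q[2],q[3],q[0]]).as_matrix()
def back(px,c,z):
    K=np.array([[c['fx'],0,c['cx']],[0,c['fy'],c['cy']],[0,0,1]])
    u=cv2.undistortPoints(np.asarray(px,float).reshape(-1,1,2),K,np.asarray(c['D'])).reshape(-1,2)
    d=np.c_[u,np.ones(len(u))]@RM(c['orientation']).T
    o=np.asarray(c['xyz']); t=(z-o[2])/d[:,2]; return (o+d*t[:,None])[:,:2]
def proj(P,c):
    K=np.array([[c['fx'],0,c['cx']],[0,c['fy'],c['cy']],[0,0,1]])
    M=RM(c['orientation']).T
    return cv2.projectPoints(np.asarray(P,float).reshape(-1,1,3),cv2.Rodrigues(M)[0],-M@np.asarray(c['xyz']),K,np.asarray(c['D']))[0].reshape(-1,2)
H={'yellow':((20,120,90),(34,255,255)),'blue':((105,150,80),(125,255,255)),'green':((70,80,30),(88,255,200))}
def seg(im,col,amin=60):
    h=cv2.cvtColor(im,cv2.COLOR_RGB2HSV); m=cv2.inRange(h,*H[col])
    m=cv2.morphologyEx(m,cv2.MORPH_CLOSE,np.ones((3,3)))
    n,l,s,ce=cv2.connectedComponentsWithStats(m)
    return sorted([(s[i,4],(l==i).astype(np.uint8),ce[i]) for i in range(1,n) if s[i,4]>amin],key=lambda a:-a[0])
def rect(mask,c,z):
    cs,_=cv2.findContours(mask,cv2.RETR_EXTERNAL,cv2.CHAIN_APPROX_NONE)
    k=max(cs,key=cv2.contourArea).reshape(-1,2)
    p=back(k,c,z); (ce,wh,a)=cv2.minAreaRect((p*1000).astype(np.float32))
    if wh[0]<wh[1]: wh=wh[::-1]; a+=90
    return np.round(ce,1),np.round(wh,1),round((a+90)%180-90,1)
E
cat > m.py <<'E'
from h import *
import sys
for n in sys.argv[1:]:
    c=get_calibration(n); im=cv2.imread(f'pics/a_{n}.png')[:,:,::-1].copy()
    for col,z in (('yellow',.025),('blue',.043),('blue',.022),('green',.011)):
        for a,m,ce in seg(im,col)[:4]:
            print(n,col,z,a,np.round(ce),*rect(m,c,z))
E
python3 m.py scene side
python3 -c "
import cv2
a=cv2.imread('pics/a_side.png')[180:330,220:430];cv2.imwrite('pics/zs.png',cv2.resize(a,None,fx=3.8,fy=3.8,interpolation=2))
a=cv2.imread('pics/a_scene.png')[170:290,140:390];cv2.imwrite('pics/zc.png',cv2.resize(a,None,fx=3.2,fy=3.2,interpolation=2))"
```

```text
scene yellow 0.025 666 [327. 239.] [ 543.1 -100.5] [147.6  32.8] 7.8
scene blue 0.043 617 [408. 238.] [ 596.2 -244.9] [76.6 50.3] 1.4
scene blue 0.043 454 [341. 206.] [630.6 -84.1] [70.5 50.2] 6.7
scene blue 0.043 264 [374. 303.] [ 404.2 -264.8] [62.  23.3] -86.8
scene blue 0.043 232 [311. 264.] [ 441.8 -122.7] [67.4 26.7] -84.4
scene blue 0.022 617 [408. 238.] [ 623.5 -235. ] [79.  51.9] 1.4
scene blue 0.022 454 [341. 206.] [659.1 -69.1] [72.8 51.8] 6.7
scene blue 0.022 264 [374. 303.] [ 425.4 -255.6] [64. 24.] -86.8
scene blue 0.022 232 [311. 264.] [ 464.2 -108.9] [69.5 27.5] -84.4
scene green 0.011 3473 [207. 208.] [539.2 189.3] [209.6 143.5] -1.0
side yellow 0.025 607 [329. 231.] [ 543.3 -102.8] [137.2  37.4] 8.1
side blue 0.043 817 [553. 288.] [ 822.5 -476.1] [80.  57.8] 22.0
side blue 0.043 645 [388. 255.] [ 599.  -244.6] [75.5 51.7] 2.6
side blue 0.043 429 [358. 207.] [634.8 -82.5] [70.8 52.7] 7.7
side blue 0.043 162 [322. 297.] [ 424.6 -269. ] [70.2 19.1] 89.9
side blue 0.022 817 [553. 288.] [ 842.7 -468. ] [82.4 59.4] 22.0
side blue 0.022 645 [388. 255.] [ 612.8 -229.9] [77.7 53.2] 2.6
side blue 0.022 429 [358. 207.] [649.5 -63. ] [72.9 54.2] 7.7
side blue 0.022 162 [322. 297.] [ 433.2 -254.9] [72.3 19.7] 89.9
side green 0.011 2554 [270. 170.] [539.2 194.4] [213.5 148.6] -1.7
```

View pics/zc.png

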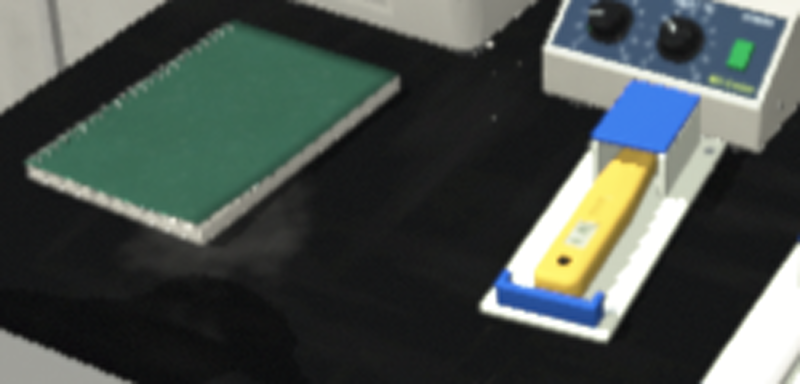

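```bash
cat >> h.py <<'E'
def need(target,yawdir=None):
    """tool-frame shift to world target from measured TCP; yawdir: desired tool-x direction (deg)"""
    o=get_obs(); M=RM(o['tcp_rot']); d=M.T@(np.asarray(target)-o['tool_pos'])
    a=np.degrees(np.arctan2(M[1,0],M[0,0])); r=None
    if yawdir is not None: r=-((yawdir-a+180)%360-180)
    print('t',round(o['time'],2),'tcp',np.round(o['tool_pos'],4),'xdir',round(a,2),'tilt z',np.round(M[:,2],3),'shift',np.round(d,4),'yaw',r,'gap',round(o['finger_gap'],4),'F',np.round(o['contact_force'],1))
E
python3 -c "
from h import *
need([.4895,-.104,.25],97.5)"
```

```text
t 0.65 tcp [0.2029 0.4842 0.2313] xdir 67.27 tilt z [ 0.  0. -1.] shift [-0.4318  0.4917 -0.0187] yaw -30.233324028331197 gap 0.0856 F [-0.8 -0.1  0. ]
```

drive_tool:
  commands:
    - {"linear": [-0.035, 0.04, -0.019], "yaw": -5}
    - {"linear": [-0.07, 0.08, -0.019], "yaw": -10}
    - {"linear": [-0.105, 0.12, -0.019], "yaw": -15}
    - {"linear": [-0.14, 0.16, -0.019], "yaw": -20}
    - {"linear": [-0.175, 0.2, -0.019], "yaw": -25}
    - {"linear": [-0.21, 0.24, -0.019], "yaw": -30}
    - {"linear": [-0.245, 0.28, -0.019], "yaw": -30.2}
    - {"linear": [-0.28, 0.32, -0.019], "yaw": -30.2}
    - {"linear": [-0.315, 0.36, -0.019], "yaw": -30.2}
    - {"linear": [-0.35, 0.4, -0.019], "yaw": -30.2}
    - {"linear": [-0.385, 0.44, -0.019], "yaw": -30.2}
    - {"linear": [-0.415, 0.472, -0.019], "yaw": -30.2}
    - {"linear": [-0.432, 0.492, -0.019], "yaw": -30.2}
    - {"linear": [-0.432, 0.492, -0.019], "yaw": -30.2}
    - {"linear": [-0.432, 0.492, -0.019], "yaw": -30.2}
  jaw: -0.1
  squeeze: 25

```text
time: 2.52
tool_pos: [0.4893, -0.1037, 0.2502]
tcp_rot: [-0.0, 0.66, 0.752, 0.0]
contact_force: [-0.9, 0.7, 0.4]
finger_gap: 0.0471
```

```bash
python3 - <<'E'
from h import *
need([.4895,-.104,.25],97.5)
c=get_calibration('wrist'); im=snapshot('wrist'); cv2.imwrite('pics/b.png',im[:,:,::-1])
print(c['xyz'])
for col,z in (('yellow',.025),('blue',.043),('blue',.022),('green',.011)):
    for a,m,ce in seg(im,col)[:4]: print(col,z,a,np.round(ce),*rect(m,c,z))
E
```

```text
t 2.52 tcp [ 0.4893 -0.1037  0.2502] xdir 97.47 tilt z [-0.     0.001 -1.   ] shift [-0.0004  0.0002  0.0002] yaw -0.028088496083682912 gap 0.0471 F [-0.9  0.7  0.4]
[ 0.4215274  -0.1120716   0.39251436]
yellow 0.025 3390 [321. 253.] [544.4 -96. ] [129.8  29.8] 8.0
blue 0.043 3490 [159. 295.] [ 599.1 -245.3] [71.3 49.8] 2.7
blue 0.043 3048 [321. 348.] [636.3 -83.6] [70.1 48.8] 7.5
blue 0.043 689 [166. 118.] [ 436.1 -242.7] [62.  14.6] -87.4
blue 0.043 620 [320. 179.] [ 471.8 -106.2] [58.1 15.7] -81.6
blue 0.022 3490 [159. 295.] [ 609.8 -253.3] [75.6 52.7] 2.7
blue 0.022 3048 [321. 348.] [649.2 -81.9] [74.3 51.7] 7.5
blue 0.022 689 [166. 118.] [ 437.  -250.5] [65.7 15.5] -87.4
blue 0.022 620 [320. 179.] [ 474.9 -105.8] [61.6 16.6] -81.6
green 0.011 20879 [582. 276.] [539.2 189.2] [211.6 148.6] -1.6
green 0.011 220 [276. 407.] [ 736.7 -122.7] [23.6 15.1] 1.0
```

View pics/b.png

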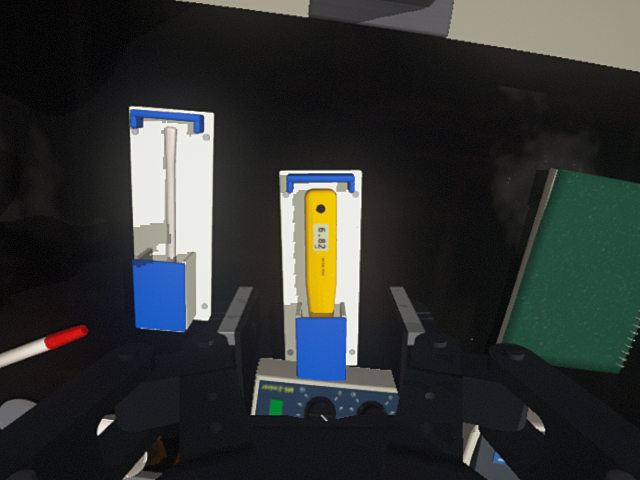

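```bash
python3 - <<'E'
from h import *
c=get_calibration('wrist')
P=np.array([[280.5,171],[361.5,171]]); print('plate near z6',back(P,c,.006))
r=np.radians(7.6); ux=np.array([np.cos(r),np.sin(r)]); uy=np.array([-ux[1],ux[0]])
m=back(P,c,.006).mean(0); C1=m+.108*ux; C2=np.array([.6363,-.0836])-.0645*ux
print(C1,C2); C=(C1+C2)/2
loc=lambda px,z: np.c_[(back(px,c,z)-C)@ux,(back(px,c,z)-C)@uy].round(4)
print('C',C)
print('blunt top',loc([[306,189],[321,188],[336,189]],.025),'bot',loc([[321,188]],.016))
print('arm ends z22',loc([[287,193],[353,193],[287,175],[353,175]],.022))
print('pen sides mid',loc([[305.5,230],[337,230],[305.5,290],[336,290]],.025))
print('roof mouth',loc([[297,318],[346,318],[346,380],[297,380]],.043))
im=cv2.imread('pics/b.png')[150:400,260:390]; cv2.imwrite('pics/bz.png',cv2.resize(im,None,fx=2.4,fy=2.4,interpolation=2))
im=cv2.imread('pics/b.png')[160:260,265:375]; cv2.imwrite('pics/bz2.png',cv2.resize(im,None,fx=6,fy=6,interpolation=2))
E
```

```text
plate near z6 [[ 0.47100301 -0.14438247]
 [ 0.46085514 -0.06708905]]
[ 0.57298035 -0.09145207] [ 0.5723666  -0.09213054]
C [ 0.57267348 -0.0917913 ]
blunt top [[-0.0933 -0.0136]
 [-0.0942  0.0003]
 [-0.0932  0.0141]] bot [[-0.0927  0.0003]]
arm ends z22 [[-0.0891 -0.0316]
 [-0.0889  0.0302]
 [-0.1059 -0.0312]
 [-0.1057  0.0299]]
pen sides mid [[-0.054  -0.0146]
 [-0.0539  0.0154]
 [ 0.0078 -0.0154]
 [ 0.0078  0.015 ]]
roof mouth [[ 0.0292 -0.0232]
 [ 0.0294  0.0242]
 [ 0.0995  0.0253]
 [ 0.0994 -0.0246]]
```

View pics/bz2.png

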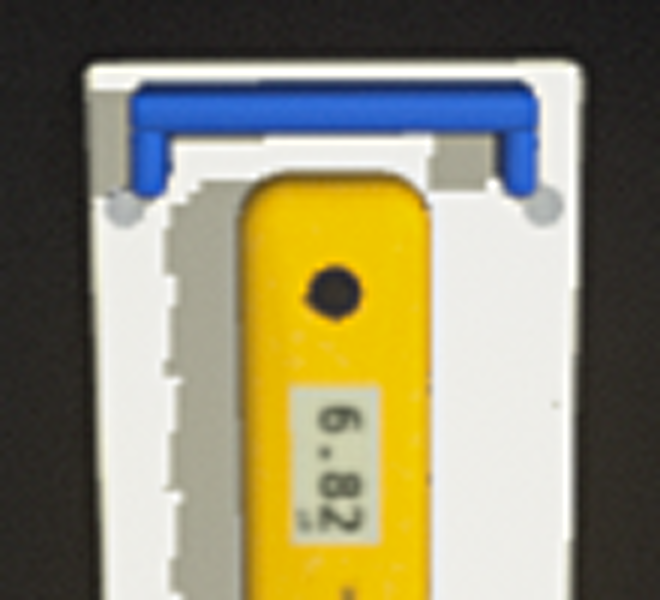

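drive_tool:
  commands:
    - {"linear": [0.001, 0.0142, 0.05], "yaw": -0.1}
    - {"linear": [0.001, 0.0142, 0.1], "yaw": -0.1}
    - {"linear": [0.001, 0.0142, 0.15], "yaw": -0.1}
    - {"linear": [0.001, 0.0142, 0.18], "yaw": -0.1}
    - {"linear": [0.001, 0.0142, 0.2], "yaw": -0.1}
    - {"linear": [0.001, 0.0142, 0.2], "yaw": -0.1}
    - {"linear": [0.001, 0.0142, 0.2], "yaw": -0.1}

```text
time: 3.45
tool_pos: [0.5042, -0.1011, 0.0514]
tcp_rot: [0.001, 0.659, 0.752, 0.0]
contact_force: [0.4, 0.3, -0.1]
finger_gap: 0.0472
```

```bash
python3 - <<'E'
from h import *
need([.5033,-.1011,.010],97.6)
im=snapshot('wrist'); cv2.imwrite('pics/c.png',im[:,:,::-1])
E
```

```text
t 3.45 tcp [ 0.5042 -0.1011  0.0514] xdir 97.61 tilt z [ 0.001 -0.    -1.   ] shift [ 0.0001 -0.0009  0.0414] yaw 0.011812100852580443 gap 0.0472 F [ 0.4  0.3 -0.1]
```

View pics/c.png

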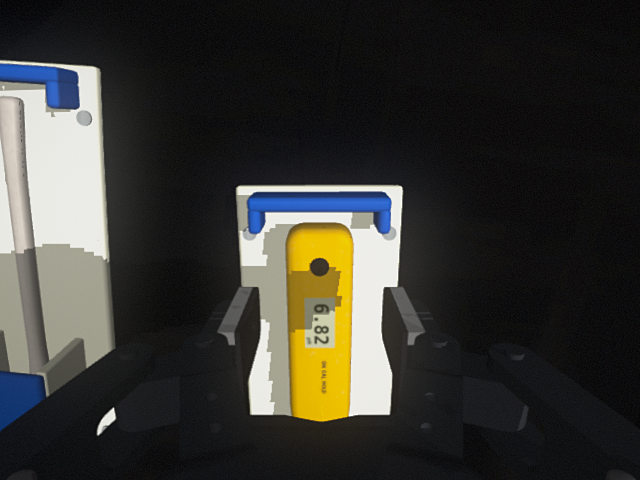

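drive_tool:
  commands:
    - {"linear": [0, -0.001, 0.015]}
    - {"linear": [0, -0.001, 0.028]}
    - {"linear": [0, -0.001, 0.036]}
    - {"linear": [0, -0.001, 0.041]}
    - {"linear": [0, -0.001, 0.041]}
    - {"linear": [0, -0.001, 0.041]}

```text
validation failed for argument at $.co...
```

drive_tool:
  commands:
    - {"linear": [0, 0, 0]}
    - {"linear": [0, 0, 0]}
    - {"linear": [0, 0, 0]}
    - {"linear": [0, 0, 0]}
    - {"linear": [0, 0, 0]}
    - {"linear": [0, 0, 0]}
  jaw: 1
  squeeze: 30

```text
validation failed for argument at $.co...
```

```bash
python3 - <<'E'
from h import *
need([.5033,-.1011,.034],97.6)
for n in('wrist','scene'):
  im=snapshot(n); cv2.imwrite(f'pics/d_{n}.png',im[:,:,::-1])
E
```

```text
t 3.5 tcp [ 0.5044 -0.1013  0.0515] xdir 97.6 tilt z [ 0.002 -0.001 -1.   ] shift [ 0.0004 -0.0011  0.0175] yaw 0.0018543082307473924 gap 0.0468 F [ 0.6 -0.2  0.3]
```

View pics/d_wrist.png

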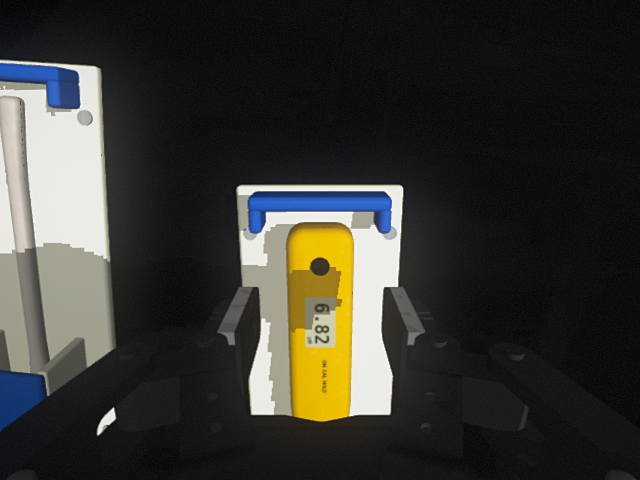

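The picture is unchanged because both calls were refused: each row needs a yaw. I'll send them again with yaw, one at a time.

drive_tool:
  commands:
    - {"linear": [0, -0.001, 0.015], "yaw": 0}
    - {"linear": [0, -0.001, 0.028], "yaw": 0}
    - {"linear": [0, -0.001, 0.036], "yaw": 0}
    - {"linear": [0, -0.001, 0.041], "yaw": 0}
    - {"linear": [0, -0.001, 0.041], "yaw": 0}
    - {"linear": [0, -0.001, 0.041], "yaw": 0}

```text
time: 4.35
tool_pos: [0.5029, -0.1017, 0.0095]
tcp_rot: [0.0, 0.659, 0.752, 0.0]
contact_force: [-0.1, 1.0, 0.2]
finger_gap: 0.0472
```

drive_tool:
  commands:
    - {"linear": [0, 0, 0], "yaw": 0}
    - {"linear": [0, 0, 0], "yaw": 0}
    - {"linear": [0, 0, 0], "yaw": 0}
    - {"linear": [0, 0, 0], "yaw": 0}
    - {"linear": [0, 0, 0], "yaw": 0}
    - {"linear": [0, 0, 0], "yaw": 0}
  jaw: 1
  squeeze: 30

```text
time: 5.1
tool_pos: [0.503, -0.1017, 0.0098]
tcp_rot: [0.0, 0.659, 0.752, 0.0]
contact_force: [-1.0, 0.5, 5.8]
finger_gap: 0.0306
```

drive_tool:
  commands:
    - {"linear": [0, 0, -0.003], "yaw": 0}
    - {"linear": [0, 0, -0.006], "yaw": 0}
    - {"linear": [0, 0, -0.009], "yaw": 0}
    - {"linear": [0, 0, -0.012], "yaw": 0}
    - {"linear": [0, 0, -0.012], "yaw": 0}

```text
time: 5.72
tool_pos: [0.5028, -0.1017, 0.0215]
tcp_rot: [0.0, 0.659, 0.752, 0.0]
contact_force: [-0.3, -0.5, -0.4]
finger_gap: 0.0304
```

```bash
python3 - <<'E'
from h import *
need([.5033,-.1011,.034],97.6)
for n in('wrist','side'):
  im=snapshot(n); cv2.imwrite(f'pics/e_{n}.png',im[:,:,::-1])
im=cv2.imread('pics/e_side.png')[150:300,260:440]; cv2.imwrite('pics/e_z.png',cv2.resize(im,None,fx=4,fy=4,interpolation=2))
E
```

```text
t 5.72 tcp [ 0.5028 -0.1017  0.0215] xdir 97.57 tilt z [ 0.001 -0.    -1.   ] shift [ 0.0005  0.0005 -0.0125] yaw -0.033043225806466126 gap 0.0304 F [-0.3 -0.5 -0.4]
```

View pics/e_wrist.png

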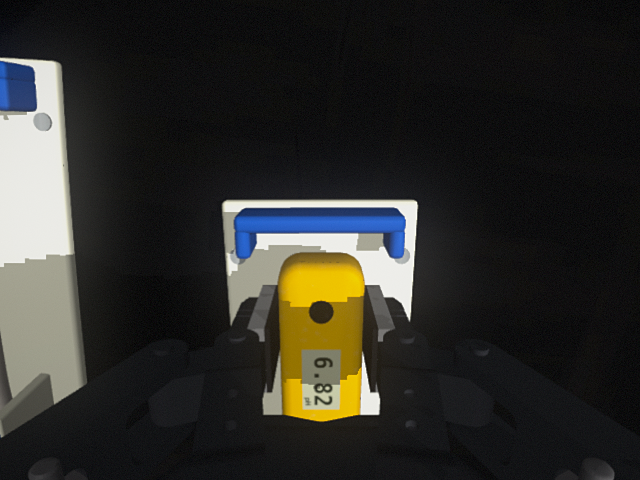

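View pics/e_z.png

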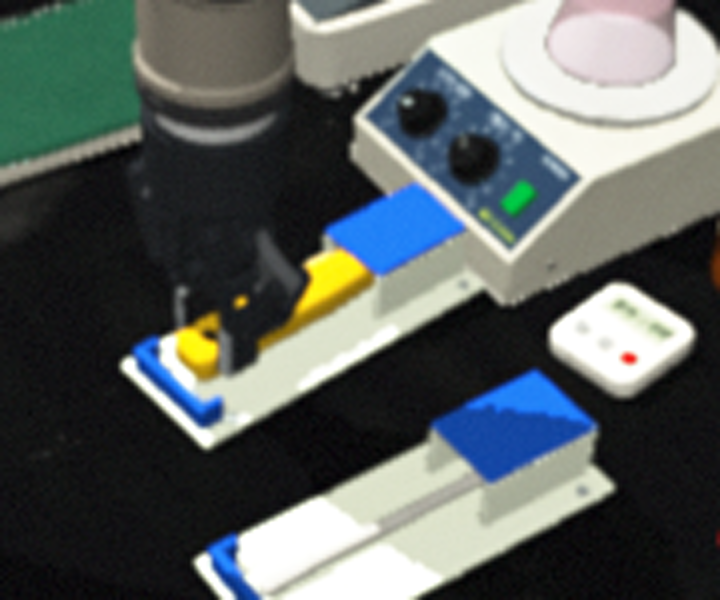

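The pen is held and rising about level: its blunt end is at (321,258) in the wrist view, and its front is still under the roof. Next I'll raise it until the roof edge tips it.

drive_tool:
  commands:
    - {"linear": [0, 0, -0.003], "yaw": 0}
    - {"linear": [0, 0, -0.006], "yaw": 0}
    - {"linear": [0, 0, -0.009], "yaw": 0}
    - {"linear": [0, 0, -0.012], "yaw": 0}
    - {"linear": [0, 0, -0.012], "yaw": 0}
    - {"linear": [0, 0, -0.012], "yaw": 0}

```text
time: 6.58
tool_pos: [0.5026, -0.1016, 0.0333]
tcp_rot: [-0.0, 0.659, 0.752, 0.0]
contact_force: [0.5, 0.1, -2.3]
finger_gap: 0.0304
```

```bash
python3 - <<'E'
from h import *
need([.5033,-.1011,.034],97.6)
for n in('wrist','side'):
  im=snapshot(n); cv2.imwrite(f'pics/f_{n}.png',im[:,:,::-1])
im=cv2.imread('pics/f_side.png')[150:300,260:440]; cv2.imwrite('pics/f_z.png',cv2.resize(im,None,fx=4,fy=4,interpolation=2))
E
```

```text
t 6.58 tcp [ 0.5026 -0.1016  0.0333] xdir 97.57 tilt z [-0.  0. -1.] shift [ 0.0004  0.0008 -0.0007] yaw -0.030202893256898733 gap 0.0304 F [ 0.5  0.1 -2.3]
```

View pics/f_wrist.png

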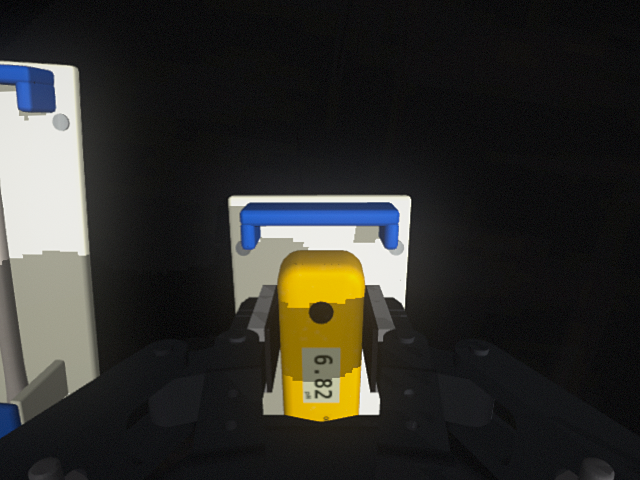

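View pics/f_z.png

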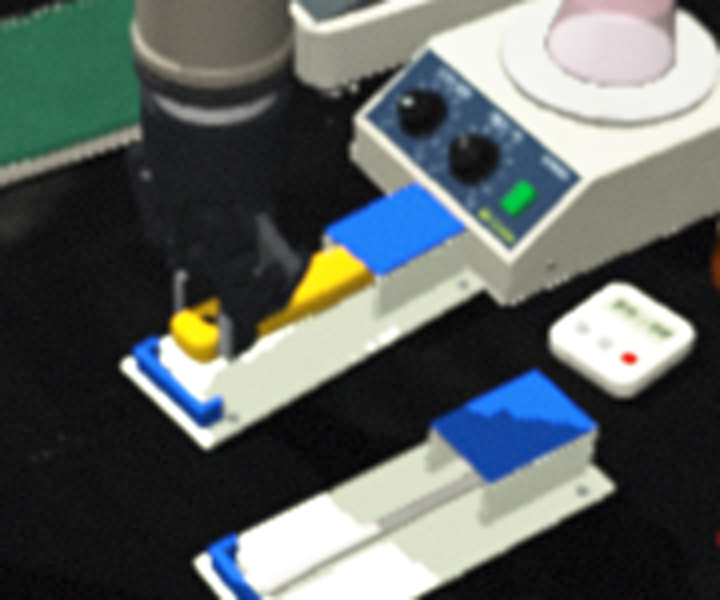

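The near end is clearly raised and tipped, at (321,255) in the wrist view, and sits above the lip. The tip is still under the cover, so I'll draw it out endwise.

drive_tool:
  commands:
    - {"linear": [0, -0.008, 0], "yaw": 0}
    - {"linear": [0, -0.016, 0], "yaw": 0}
    - {"linear": [0, -0.024, 0], "yaw": 0}
    - {"linear": [0, -0.032, 0], "yaw": 0}
    - {"linear": [0, -0.04, 0], "yaw": 0}
    - {"linear": [0, -0.048, 0], "yaw": 0}
    - {"linear": [0, -0.056, -0.001], "yaw": 0}
    - {"linear": [0, -0.064, -0.002], "yaw": 0}
    - {"linear": [0, -0.072, -0.003], "yaw": 0}
    - {"linear": [0, -0.08, -0.004], "yaw": 0}
    - {"linear": [0, -0.088, -0.005], "yaw": 0}
    - {"linear": [0, -0.096, -0.006], "yaw": 0}
    - {"linear": [0, -0.104, -0.008], "yaw": 0}
    - {"linear": [0, -0.104, -0.02], "yaw": 0}
    - {"linear": [0, -0.104, -0.04], "yaw": 0}
    - {"linear": [0, -0.104, -0.06], "yaw": 0}
    - {"linear": [0, -0.104, -0.06], "yaw": 0}

```text
time: 8.8
tool_pos: [0.4009, -0.1159, 0.0949]
tcp_rot: [0.002, 0.659, 0.752, 0.001]
contact_force: [0.7, -0.4, -0.5]
finger_gap: 0.0303
```

```bash
python3 - <<'E'
from h import *
need([.461,.189,.1],88.5)
for n in('wrist','side','scene'):
  im=snapshot(n); cv2.imwrite(f'pics/g_{n}.png',im[:,:,::-1])
im=cv2.imread('pics/g_side.png')[130:300,220:420]; cv2.imwrite('pics/g_z.png',cv2.resize(im,None,fx=3.5,fy=3.5,interpolation=2))
E
```

```text
t 8.8 tcp [ 0.4009 -0.1159  0.0949] xdir 97.57 tilt z [ 0.004 -0.002 -1.   ] shift [ 0.2943  0.0998 -0.0054] yaw 9.069948779970701 gap 0.0303 F [ 0.7 -0.4 -0.5]
```

View pics/g_wrist.png

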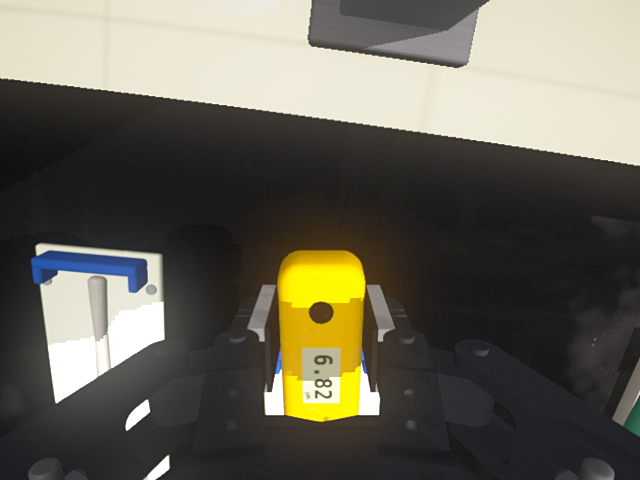

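View pics/g_z.png

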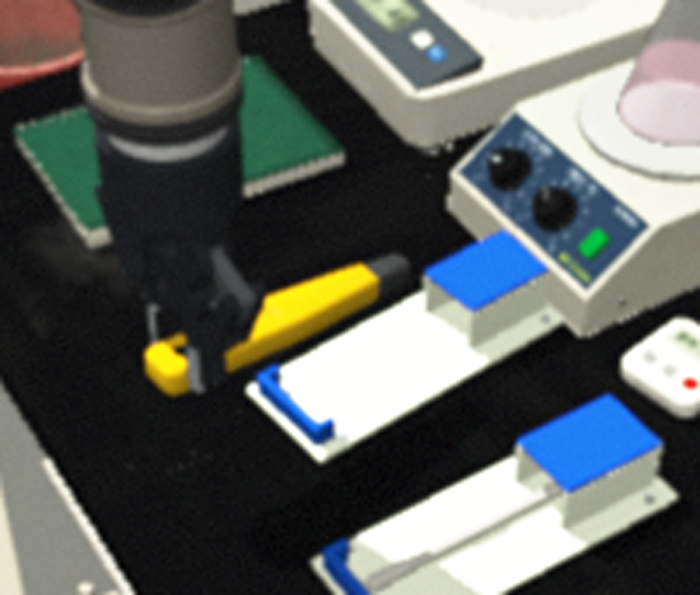

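View pics/g_scene.png

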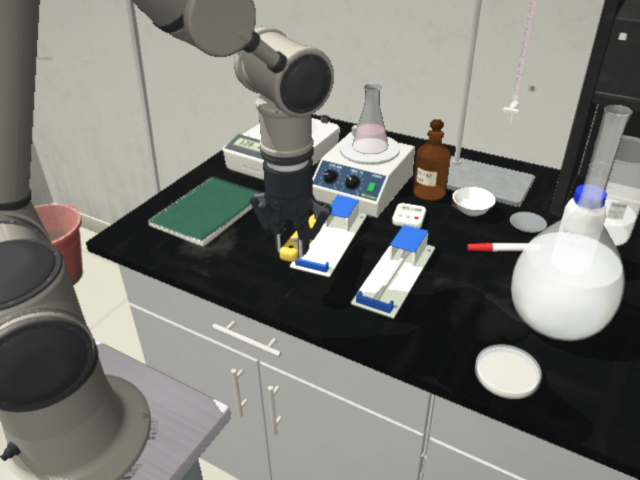

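The pen is clear and gripped, slightly nose down, with its dark tip at about (390,268) in the zoomed side view. The spatula is undisturbed. I'll carry it to above the notebook.

drive_tool:
  commands:
    - {"linear": [0.02, 0.007, -0.005], "yaw": 1}
    - {"linear": [0.05, 0.018, -0.005], "yaw": 2}
    - {"linear": [0.08, 0.029, -0.005], "yaw": 3}
    - {"linear": [0.11, 0.04, -0.005], "yaw": 4}
    - {"linear": [0.14, 0.051, -0.005], "yaw": 5}
    - {"linear": [0.17, 0.062, -0.005], "yaw": 6}
    - {"linear": [0.2, 0.073, -0.005], "yaw": 7}
    - {"linear": [0.23, 0.084, -0.005], "yaw": 8}
    - {"linear": [0.26, 0.095, -0.005], "yaw": 9}
    - {"linear": [0.282, 0.103, -0.005], "yaw": 9.1}
    - {"linear": [0.296, 0.1075, -0.005], "yaw": 9.1}
    - {"linear": [0.296, 0.1075, -0.005], "yaw": 9.1}
    - {"linear": [0.296, 0.1075, -0.005], "yaw": 9.1}

```text
time: 10.58
tool_pos: [0.4668, 0.1916, 0.098]
tcp_rot: [-0.0, 0.717, 0.697, -0.0]
contact_force: [-0.5, 0.5, -0.3]
finger_gap: 0.0304
```

```bash
python3 - <<'E'
from h import *
need([.4685,.1918,.016],88.5)
for n in('wrist','side','scene'):
  im=snapshot(n); cv2.imwrite(f'pics/i_{n}.png',im[:,:,::-1])
a=cv2.imread('pics/i_side.png')[100:250,190:370]; b=cv2.imread('pics/i_scene.png')[130:280,130:310]
cv2.imwrite('pics/i_z.png',cv2.resize(np.hstack([a,b]),None,fx=2.2,fy=2.2,interpolation=2))
c=get_calibration('scene'); m=seg(cv2.imread('pics/i_scene.png')[:,:,::-1].copy(),'yellow'); print([(x[0],rect(x[1],c,.1)) for x in m[:2]])
E
```

```text
t 10.57 tcp [0.4668 0.1916 0.098 ] xdir 88.45 tilt z [-0.001 -0.    -1.   ] shift [0.0003 0.0018 0.082 ] yaw -0.05370907466382846 gap 0.0304 F [-0.5  0.5 -0.3]
[(np.int32(520), (array([540.3, 185.6]), array([119.9,  47.4]), -3.7)), (np.int32(192), (array([459.8, 203.3]), array([63.9, 27.6]), 46.9))]
```

View pics/i_z.png

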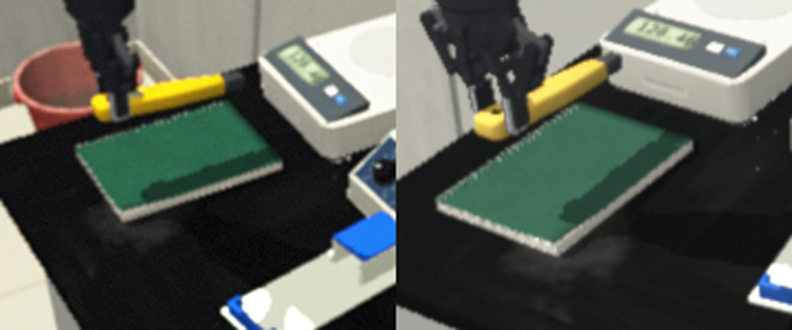

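View pics/i_wrist.png

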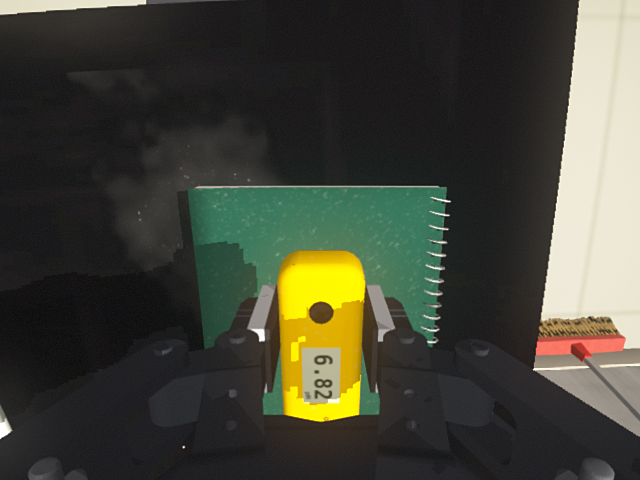

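The pen is over the notebook's middle: its centre line is at column 320, between the cover edges at 194 and 447. I'll lower it slowly.

drive_tool:
  commands:
    - {"linear": [0, 0.002, 0.015], "yaw": 0}
    - {"linear": [0, 0.002, 0.03], "yaw": 0}
    - {"linear": [0, 0.002, 0.042], "yaw": 0}
    - {"linear": [0, 0.002, 0.05], "yaw": 0}
    - {"linear": [0, 0.002, 0.055], "yaw": 0}
    - {"linear": [0, 0.002, 0.059], "yaw": 0}
    - {"linear": [0, 0.002, 0.062], "yaw": 0}
    - {"linear": [0, 0.002, 0.065], "yaw": 0}
    - {"linear": [0, 0.002, 0.068], "yaw": 0}
    - {"linear": [0, 0.002, 0.071], "yaw": 0}
    - {"linear": [0, 0.002, 0.074], "yaw": 0}
    - {"linear": [0, 0.002, 0.077], "yaw": 0}
    - {"linear": [0, 0.002, 0.077], "yaw": 0}
    - {"linear": [0, 0.002, 0.077], "yaw": 0}

```text
time: 12.48
tool_pos: [0.4692, 0.1922, 0.0213]
tcp_rot: [0.0, 0.717, 0.698, 0.0]
contact_force: [-1.2, 0.1, 0.9]
finger_gap: 0.0301
```

```bash
python3 - <<'E'
from h import *
need([.4685,.1918,.015],88.5)
for n in('side','scene'):
  im=snapshot(n); cv2.imwrite(f'pics/j_{n}.png',im[:,:,::-1])
a=cv2.imread('pics/j_side.png')[100:250,190:370]; b=cv2.imread('pics/j_scene.png')[130:280,130:310]
cv2.imwrite('pics/j_z.png',cv2.resize(np.hstack([a,b]),None,fx=2.2,fy=2.2,interpolation=2))
E
```

```text
t 12.47 tcp [0.4692 0.1922 0.0213] xdir 88.46 tilt z [ 0.  0. -1.] shift [-0.0004 -0.0007  0.0063] yaw -0.03745421503938928 gap 0.0301 F [-1.2  0.1  0.9]
```

View pics/j_z.png

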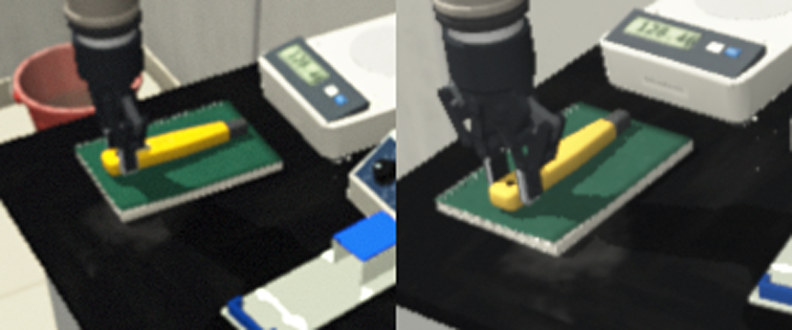

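The tip is on the cover and the blunt end about 6 mm above it, so I'll lower the rest in small steps.

drive_tool:
  commands:
    - {"linear": [0, 0, 0.0015], "yaw": 0}
    - {"linear": [0, 0, 0.003], "yaw": 0}
    - {"linear": [0, 0, 0.0045], "yaw": 0}
    - {"linear": [0, 0, 0.006], "yaw": 0}
    - {"linear": [0, 0, 0.006], "yaw": 0}
    - {"linear": [0, 0, 0.006], "yaw": 0}

```text
time: 13.32
tool_pos: [0.4691, 0.1922, 0.0154]
tcp_rot: [-0.0, 0.717, 0.698, -0.0]
contact_force: [-1.8, 0.1, 5.6]
finger_gap: 0.03
```

drive_tool:
  commands:
    - {"linear": [0, 0, 0], "yaw": 0}
    - {"linear": [0, 0, 0], "yaw": 0}
    - {"linear": [0, 0, 0], "yaw": 0}
    - {"linear": [0, 0, 0], "yaw": 0}
    - {"linear": [0, 0, 0], "yaw": 0}
  jaw: 0

```text
time: 13.95
tool_pos: [0.4692, 0.1922, 0.0153]
tcp_rot: [-0.0, 0.717, 0.698, 0.0]
contact_force: [0.3, -0.1, 0.2]
finger_gap: 0.0431
```

drive_tool:
  commands:
    - {"linear": [0, 0, -0.005], "yaw": 0}
    - {"linear": [0, 0, -0.015], "yaw": 0}
    - {"linear": [0, 0, -0.03], "yaw": 0}
    - {"linear": [0, 0, -0.06], "yaw": 0}
    - {"linear": [0, 0, -0.1], "yaw": 0}
    - {"linear": [0, 0, -0.14], "yaw": 0}
    - {"linear": [0, -0.05, -0.17], "yaw": 0}
    - {"linear": [0, -0.08, -0.18], "yaw": 0}
    - {"linear": [0, -0.08, -0.18], "yaw": 0}
    - {"linear": [0, -0.08, -0.18], "yaw": 0}

```text
time: 15.2
tool_pos: [0.3898, 0.1944, 0.196]
tcp_rot: [0.0, 0.716, 0.698, 0.001]
contact_force: [-0.1, -0.2, 0.9]
finger_gap: 0.0426
```

```bash
python3 - <<'E'
from h import *
need([.4685,.1918,.015],88.5)
for n in('wrist','side','scene'):
  im=snapshot(n); cv2.imwrite(f'pics/k_{n}.png',im[:,:,::-1]); c=get_calibration(n)
  for col,z in(('yellow',.03),('green',.011)):
    for x in seg(im,col)[:1]: print(n,col,rect(x[1],c,z))
print([boxes_of('spatula_mid',k)[:1] for k in('scene','side')])
a=cv2.imread('pics/k_side.png')[100:250,190:370]; b=cv2.imread('pics/k_scene.png')[130:280,130:310]
cv2.imwrite('pics/k_z.png',cv2.resize(np.hstack([a,b]),None,fx=2.2,fy=2.2,interpolation=2))
E
```

```text
t 15.2 tcp [0.3898 0.1944 0.196 ] xdir 88.47 tilt z [ 0.002  0.    -1.   ] shift [-0.0006  0.0784  0.1811] yaw -0.02768723929762018 gap 0.0426 F [-0.1 -0.2  0.9]
wrist yellow (array([515.1, 191.2]), array([146.9,  31.3]), -1.6)
wrist green (array([517.8, 188.2]), array([167.1, 149.6]), -1.6)
side yellow (array([522.9, 183.1]), array([165.6,  51.9]), -1.7)
side green (array([539.7, 193.9]), array([213.8, 148.8]), -1.4)
scene yellow (array([516.3, 181.9]), array([173. ,  47.2]), -1.6)
scene green (array([539.1, 190.3]), array([209.5, 145.5]), -1.0)
[[{'centre': [0.519, -0.2492, 0.0171], 'confidence': 0.61}], [{'centre': [0.5058, -0.2507, 0.0137], 'confidence': 0.83}]]
```

View pics/k_z.png

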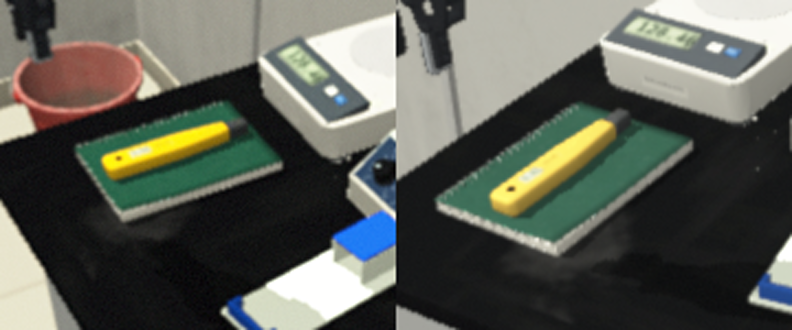

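View pics/k_wrist.png

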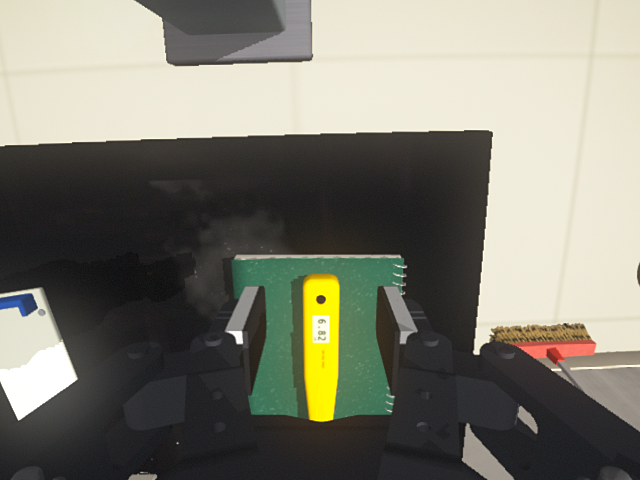

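```bash
python3 -c "
from rig import *
print(hand_in())"
```

```text
the job is handed in; nothing more can be done
None
```

The pH pen is out of its dock and lying face up along the middle of the green notebook, and I've handed the job in at about 15 s. The hand-in reports no verdict.

**What I did:** I gripped the pen near its blunt end and raised the grip about 24 mm, so the roof edge tipped the blunt end over the lip with the tip still covered. I then drew it 104 mm endwise, carried it over and lowered it slowly until it lay flat (about 6 N contact). Then I opened the jaws and backed off.

**Last checks:**
- **Position:** the pen's centre is at about (0.536, 0.191) m and the notebook's at about (0.539, 0.190) m.
- **Alignment:** the pen and notebook both read about -1.6°, and the pen looks flat and face up in the pictures.
- **Spatula:** the network's position for it is within about 3 mm of the first reading, which is within its error.
- **Gripper:** it is clear of everything.

**What failed or disagreed:**
- Two move calls were refused because rows lacked a yaw. Nothing moved, and I sent them again.
- The side and scene cameras put the pen's middle about 8 mm further right than the wrist camera. I put this down to their seeing the pen's side face as well as its top, and it is within the 30 mm tolerance either way.

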